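# Lubricate the strongbox key, unlock and hold

### The arm

A 6-joint arm with a two-finger parallel gripper is mounted at the origin on a cart in front of the work surface, level with it; the furniture and walls round the work are solid. World frame = base frame: x ahead of the robot, y to its left, z up, the work surface at z = 0. Lengths are in m, angles in degrees, forces in N, time in s.
With the tool pointing down it reaches from about 0.3 to 0.825 m from the base axis. Payload 5.4 kg.
Tool frame: the origin (TCP) lies midway between the tips of the shut fingers; the grasp point (between the pads) lies grasp_offset behind it (grasp_offset is the distance from the TCP to the grasp point, in m); z points along the fingers, x is the direction in which the jaws open and shut, and the axes are right-handed (so a half turn about z gives the same grasp; the last joint's range is limited). The gripper opens to 92 mm and grips with 3 to 60 N. Pads are 20 mm wide; open, the fingers measure 128 mm over their backs; the gripper's body (75 mm by 189 mm) begins 69 mm behind the grasp point.
Start: joints at [52.42, 9.076, 91.501, -0, 79.423, -12.038], TCP at [0.248, 0.519, 0.179] pointing down, gripper open.
Joint ranges: [-166.64, 166.64], [-54.1, 131.32], [10.49, 154.53], [-73.88, 253.88], [9.74, 151.15], [-171.62, 171.62]. Speed limits (degrees/s): [147.25, 147.25, 180, 180, 180, 180].

### API

Orientations are given as [roll, pitch, yaw] about the fixed x, y, z axes, in that order (R = Rz(yaw) Ry(pitch) Rx(roll)).
In Python, from cell import * gives the robot as it stands. The module is installed in compiled form; this text tells all that it offers.
- The arm moves only by the tool play_rows, never from a script. Its argument "plan" is text: rows parted by semicolons, each of 7 numbers parted by spaces: the turn, a rotation vector about the tool's x, y, z as a fraction of full scale, then the shift along the tool's x, y, z as a fraction of full scale, then the closure, from -1 (fully open) to 1 (shut). In form: wx wy wz dx dy dz fingers; .... A call has 1 to 12 rows; each row is the pose to reach, as a shift and turn from the pose measured when the call began, along the tool's axes at that moment, turning the shorter way round; what a row does not reach only later rows make up. Full scale, the value 1, is 20 cm for a shift and pi rad for a turn. A row lasts 1/12 s, in which the tool goes at most 41.7 mm and 7.16 degrees, less where a joint would pass 70% of its speed; a pose out of reach is approached as far as the arm can. A call with a number of a shift or a turn outside -1 to 1 is refused whole. A call with a gripper value outside its range is refused whole. The fingers move at their own pace and stop on an object; "squeeze" is the grip in N (left out, the last holds). Time passes only in rows, so rows that repeat a pose let the fingers close. It gives the time, the measured TCP pose, the force and the opening at its end, in the units of the state.
- sense(): the state, without advancing time (a new reading comes with each control period).
- read_camera(name): name is "scene" or "side" or "wrist"; returns the picture (420x560x3 uint8, red, green, blue); there is no depth.
- camera_info(name): a dict with "fx", "fy", "cx", "cy" (pixels), "extrinsics" (4x4, takes a point from camera to world coordinates); the wrist camera has in their place "hand_eye" (4x4, takes a point from camera to tool coordinates, whose origin is the TCP and whose axes are the tool frame's). Camera axes: x right, y down, z forward; pixel columns grow to the right and rows downward; lengths in m; the calibration is good to about 2 mm. A picture is of the moment at which its call begins: read the wrist's pose just before it. camera_info takes no time and is no camera call.
- sign_off(): hands the job in, once; it reports no verdict.
The state is a dict: "time_s": time; "qpos": joint angles; "joint_vel": joint speeds; "tau": joint torques, N m; "eef_pos": TCP position; "eef_rot": TCP orientation; "wrist_force": force on the tool from outside, world axes, zero at the start; "wrist_torque": the same for the moment, N m; "finger_gap": finger opening in m.
Only numpy, scipy, OpenCV 4.12 (cv2) and the standard library are available. Lean on these libraries where they do the work, as an engineer would, in place of code of your own. Each camera call takes 0.05 s, during which the arm holds its last target. There are 200 camera calls.

### The job

The strongbox's lock is sticky: pull its key out of the wooden stand, dip the key's tip into the small open lubricant cup, below the rim, and lift it out again. Then push the key fully home in the keyway on top of the strongbox, wiggling it a little past the sticky pins if it binds, turn it a quarter turn clockwise to its stop, and finish still gripping the key and holding it turned against the spring. Leave the cup upright and the other things on the bench where they are.

Things in the scene. Friction and masses are not known exactly. Their poses are not given: they have to be found in the camera images.
- key: Double-bit strongbox key, 80 mm long, 60 g, upright in the stand. Origin at the tip, z up to the bow; bit and bow flat in its xz plane. Bit: 25 mm long, 5 mm thick (y), 18 mm wide (x), the first 10 mm tapered to 8 mm wide. Stem 5 mm dia. to 31 mm, collar 14 mm dia. to 35, neck 9 mm dia. to 44, black flat bow 34 mm wide (x), 10 mm thick (y), 44 to 80 mm: grip it across y, fingertips above 44 mm.
- key_collar (a point): Point on the key's axis at the underside of its collar, 31 mm above the tip. The key is home when its collar rests on the lock plate; only within 2 mm of home is the bit clear below the plate, so that the key can turn (and is then caught).
- key_tip (a point): The key's tip, at its lower end (same as the key's origin).
- stand: Wooden key stand, block 50x50x40 mm, fixed. Origin at the centre of its underside. A slot in its top, 20 mm along x, 7 mm along y, 34 mm deep, holds the key with its collar on the top face (key x along stand x). Pull the key straight up at least 31 mm to free it.
- cup: Small open round aluminium lubricant cup, loose, 250 g; origin at the centre of its underside, 36 mm high, mouth 52 mm outside diameter, 3 mm wall; narrows somewhat to the foot.
- cup_rim (a point): Centre of the cup's mouth, at rim height (36 mm above the bench).
- strongbox: Grey steel strongbox, fixed, 140 (x) x 180 (y) x 76 mm high; origin at the centre of its underside. On top a steel lock plate 44x44 mm, centred 30 mm to the -y side; from 29 mm beyond its centre to +y, a brass bolt in a guide and keeper, 13 mm high. Carrying handle 17 mm out at the -x side.
- lock (a point): Centre of the keyway's mouth on the lock plate, 77 mm above the bench; axes as the strongbox, z up. Slot 20 mm along x, 7 mm along y, 1.5 mm chamfer, straight down. Plate 4 mm thick, turning plug below. Two sticky sprung pins, 10 and 18 mm deep at the slot's -x and +x ends, resist the key's tip with about 5 to 20 N; small wiggles help.
- plug (a joint): Angle of the lock's plug in rad: 0 at rest (keyway along the strongbox's x), grows clockwise seen from above to a stop at 1.57, drawing the brass bolt out of its keeper. A spring of 0.04 (at 0) to 0.08 N m (at 1.57) turns it back. The key has about 0.15 rad of play in it.
- masking_tape: Bystander: flat roll of white masking tape, 92x92x24 mm; origin at the centre of its underside. To be left alone.
- tape_measure: Bystander: black tape measure, 66x78x37 mm; origin at the centre of its underside. To be left alone.
- spare_tape_2: Bystander: roll of brown parcel tape, 78x78x36 mm; origin at the centre of its underside. To be left alone.
- glue_stick: Bystander: upright glue stick, 29x29x96 mm; origin at the centre of its underside. To be left alone.
- sticky_pad: Bystander: square sticky-note pad, 50x50x18 mm; origin at the centre of its underside. To be left alone.
- tape_gun: Bystander: tape dispenser gun lying on its side, 184x168x62 mm; origin at the centre of its underside. To be left alone.
- card_pack_5: Bystander: white wrapped pack of cards, 71x53x67 mm; origin at the centre of its underside. To be left alone.

How it is judged:
By the outcome, as a careful person would: the job done as asked, in the order asked, and still so for the second after the job is handed in, while the arm keeps its last pose, push and grip.
It also fails if it takes over 58 s, if anything falls off the work surface, if the arm or the gripper's body presses on something with over 40 N, if the wrist force passes 120 N, or if a joint passes its speed limit or range.

## Working session

There is one attempt and no reset: what is moved stays moved. The work goes in short steps, Python scripts to look and compute and a tool call to move; the robot and the scene stay as the last step left them, time stands still between calls to the robot, and variables do not carry over. Pictures are saved under pics/ and viewed, about 8 in all and at most 12, crops included, and the job is handed in when it is done.

Besides the shell and the picture viewer there is one more tool, called in YAML: its name, and indented under it one key for each argument. play_rows: Moves the arm, as the interface text tells. Shift numbers are shares of 20 cm and turn numbers shares of pi rad, none past 1 either way. Its arguments: {"type":"object","properties":{"plan":{"type":"string"},"squeeze":{"type":"number"}},"required":["plan"]}

```bash
mkdir -p pics; python3 - <<'E'
from cell import *
import cv2,numpy as np
s=sense();print({k:s[k] for k in('time_s','eef_pos','eef_rot','finger_gap','wrist_force')})
try: print(grasp_offset)
except Exception as e: print(e)
for n in('scene','side','wrist'):
    im=read_camera(n);cv2.imwrite(f'pics/{n}0.png',im[:,:,::-1]);i=camera_info(n)
    print(n,{k:np.round(v,4).tolist() for k,v in i.items()})
E
```

```text
{'time_s': 0.0, 'eef_pos': array([0.247524  , 0.51823408, 0.1783252 ]), 'eef_rot': array([-1.79976804e+02,  1.05025956e-01,  6.44560332e+01]), 'finger_gap': 0.09182009108860183, 'wrist_force': array([ 0.40875708, -0.47917671,  0.43904209])}
0.0187
scene {'fx': 391.9534, 'fy': 391.9534, 'cx': 282.3188, 'cy': 212.7428, 'extrinsics': [[0.4635, -0.343, 0.8171, -0.4426], [-0.8858, -0.205, 0.4164, -0.4494], [0.0247, -0.9167, -0.3988, 0.58], [0.0, 0.0, 0.0, 1.0]]}
side {'fx': 383.386, 'fy': 383.386, 'cx': 280.6631, 'cy': 208.5872, 'extrinsics': [[-0.9982, -0.042, 0.0432, 0.494], [-0.0561, 0.3851, -0.9212, 0.9479], [0.022, -0.9219, -0.3867, 0.4633], [0.0, 0.0, 0.0, 1.0]]}
wrist {'fx': 315.6483, 'fy': 315.6483, 'cx': 278.4868, 'cy': 206.3553, 'hand_eye': [[1.0, -0.0014, 0.0001, 0.001], [0.0013, 0.9582, 0.286, -0.0808], [-0.0005, -0.286, 0.9582, -0.2058], [0.0, 0.0, 0.0, 1.0]]}
```

View pics/scene0.png

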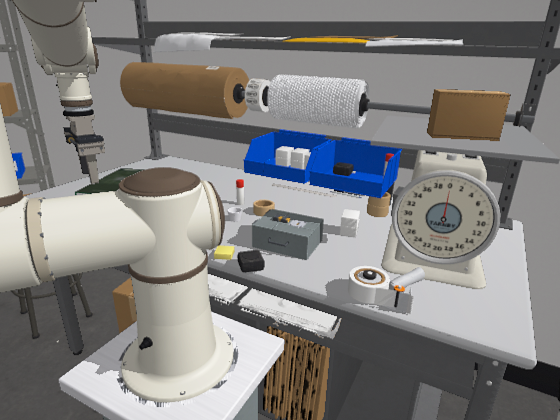

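View pics/side0.png

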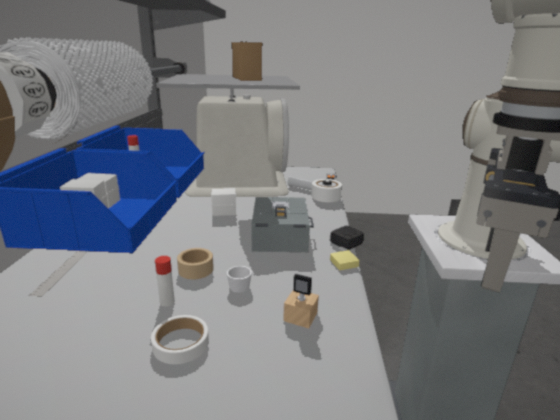

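The side view shows the stand with the key at about (302,300), the cup mouth at (239,273), and the strongbox with its lock plate near (281,209). The glue stick (165,280) and brown tape (196,262) are near the cup.

```bash
cat > h.py <<'E'
from cell import *
import cv2,numpy as np
from scipy.spatial.transform import Rotation as R
def tool():
    s=sense();T=np.eye(4);T[:3,:3]=R.from_euler('xyz',s['eef_rot'],degrees=True).as_matrix();T[:3,3]=s['eef_pos'];return T
def ray(n,u,v,z,T=None):
    i=camera_info(n);E=i['extrinsics'] if n!='wrist' else (tool() if T is None else T)@i['hand_eye']
    d=E[:3,:3]@[(u-i['cx'])/i['fx'],(v-i['cy'])/i['fy'],1];o=E[:3,3]
    return np.round(o+d*(z-o[2])/d[2],4)
def snap(n,f):
    im=read_camera(n)[:,:,::-1].copy();cv2.imwrite('pics/'+f,im);return im
def goal(p,rpy):
    "row numbers (turn/pi, shift/0.2) from current pose to TCP p, rpy deg"
    T=tool();G=R.from_euler('xyz',rpy,degrees=True).as_matrix()
    w=R.from_matrix(T[:3,:3].T@G).as_rotvec()/np.pi
    d=T[:3,:3].T@(np.array(p)-T[:3,3])/.2
    print('row',' '.join(f'{x:.4f}' for x in [*w,*d]))
E
python3 - <<'E'
from h import *
print('bow top',ray('side',303,277,.089),'cup',ray('side',239,272.5,.036),'lock',ray('side',281,210,.077))
for n,(u,v),z in [('stand corners',(291,293),.04),('',(318,297),.04),('',(312,323),0),('',(286,318),0)]: print(n,ray('side',u,v,z))
print('box top',[ray('side',u,v,.076) for u,v in((254,200),(305,199),(309,236),(252,236))])
im=cv2.imread('pics/side0.png')[180:340,130:370]
cv2.imwrite('pics/crop1.png',cv2.resize(im,None,fx=3.3,fy=3.3,interpolation=cv2.INTER_CUBIC))
E
```

```text
bow top [0.4787 0.3655 0.089 ] cup [0.6078 0.2781 0.036 ] lock [0.5357 0.0371 0.077 ]
stand corners [0.499  0.3459 0.04  ]
 [0.4488 0.3541 0.04  ]
 [0.4582 0.3788 0.    ]
 [0.5063 0.3687 0.    ]
box top [array([ 0.6136, -0.0275,  0.076 ]), array([ 0.4735, -0.0509,  0.076 ]), array([0.4651, 0.177 , 0.076 ]), array([0.5918, 0.1897, 0.076 ])]
```

View pics/crop1.png

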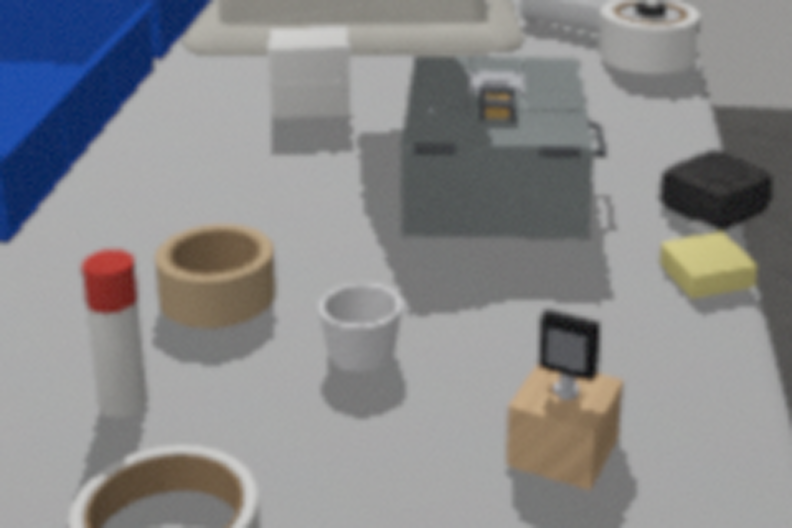

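The crop shows the stand and key yawed a little (about -12°), the lock plate at crop (497,78) behind the bolt, and the handle on the right, so the strongbox's x is close to world x. Moving above the stand next.

```bash
python3 -c "
from h import *
goal([.479,.362,.17],[180,0,78])"
```

```text
row -0.0001 0.0004 -0.0752 -0.2065 1.3809 0.0426
```

play_rows:
  plan: "0 0 -0.04 -0.1 0.7 0.02 -1;0 0 -0.0752 -0.15 1 0.03 -1;0 0 -0.0752 -0.15 1 0.03 -1;0 0 -0.0752 -0.15 1 0.03 -1;0 0 -0.0752 -0.15 1 0.03 -1;0 0 -0.0752 -0.15 1 0.03 -1;0 0 -0.0752 -0.15 1 0.03 -1;0 0 -0.0752 -0.15 1 0.03 -1;0 0 -0.0752 -0.15 1 0.03 -1"

```text
time_s: 0.9
eef_pos: [0.4139, 0.4058, 0.1724]
eef_rot: [-179.9, 0.1, 78.1]
wrist_force: [-1.3, 0.6, -0.0]
finger_gap: 0.0919
```

```bash
python3 -c "
from h import *
print(tool()[:3,3])
snap('wrist','w1.png')
goal([.479,.362,.17],[180,0,78])"
```

```text
[0.41393175 0.40581205 0.17235222]
row -0.0003 0.0004 0.0006 -0.1480 0.3638 0.0123
```

View pics/w1.png

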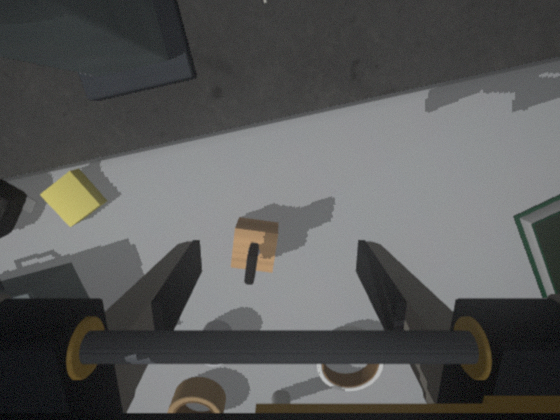

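The wrist view shows the stand top near (256,247) and the bow from (254,243) to (249,283).

```bash
python3 - <<'E'
from h import *
T=tool();im=cv2.imread('pics/w1.png')
x0,y0=222,205;r=im[y0:300,x0:300]
hsv=cv2.cvtColor(r,cv2.COLOR_BGR2HSV)
k=(hsv[:,:,2]<60).astype(np.uint8);k[:,60:]=0
n,l,st,c=cv2.connectedComponentsWithStats(k);print(st[1:].tolist())
b=1+np.argmax(st[1:,4]);ys,xs=np.nonzero(l==b)
rect=cv2.minAreaRect(np.c_[xs+x0,ys+y0].astype(np.float32));P=cv2.boxPoints(rect);print(rect,P.tolist())
for z in(.089,.053):print(z,[ray('wrist',*p,z,T)[:2].tolist() for p in P])
o=((hsv[:,:,1]>80)&(hsv[:,:,0]<25)).astype(np.uint8);ys,xs=np.nonzero(o)
rs=cv2.minAreaRect(np.c_[xs+x0,ys+y0].astype(np.float32));Q=cv2.boxPoints(rs);print(rs)
print([ray('wrist',*p,.04,T)[:2].tolist() for p in Q])
v=cv2.resize(im[200:300,200:320],None,fx=6,fy=6,interpolation=cv2.INTER_CUBIC);cv2.imwrite('pics/c2.png',v)
E
```

```text
[[23, 39, 13, 40, 313]]
((251.0330047607422, 263.27996826171875), (8.455406188964844, 39.606903076171875), 8.530765533447266) [[243.9144287109375, 282.2371826171875], [249.78973388671875, 243.0684814453125], [258.1515808105469, 244.32275390625], [252.27627563476562, 283.491455078125]]
0.089 [[0.4921, 0.3539], [0.4509, 0.37], [0.4539, 0.3778], [0.4953, 0.362]]
0.053 [[0.5116, 0.3452], [0.4653, 0.3633], [0.4687, 0.372], [0.5152, 0.3543]]
((254.11209106445312, 244.7563934326172), (41.94260025024414, 48.50113296508789), 7.35237979888916)
[[0.4944, 0.3313], [0.4375, 0.3532], [0.4536, 0.3979], [0.5115, 0.378]]
```

View pics/c2.png

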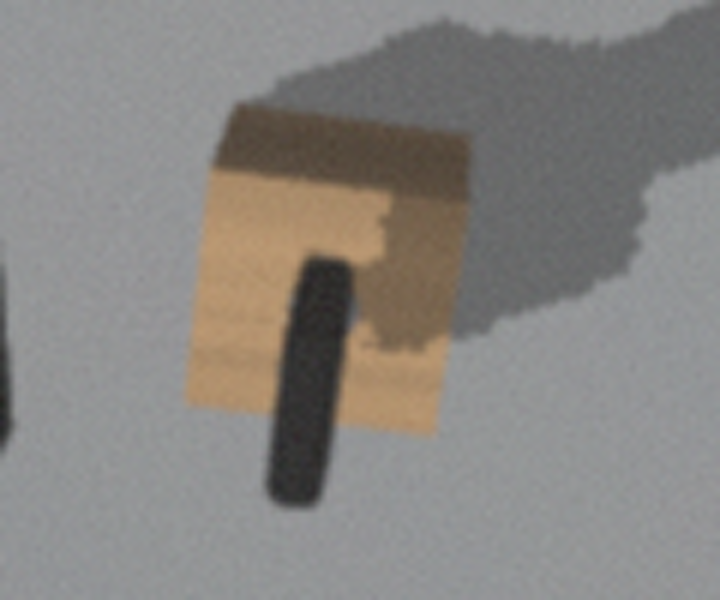

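```bash
python3 - <<'E'
from h import *
P=np.array([ray('wrist',200+u/6,200+v/6,.04) for u,v in((207,170),(468,198),(437,433),(187,403))])[:,:2]
print(P,P.mean(0))
for a,b in((0,3),(1,2),(0,1),(3,2)): d=P[b]-P[a];print(np.hypot(*d),np.degrees(np.arctan2(d[1],d[0])))
goal([*P.mean(0),.13],[180,0,68.5])
E
```

```text
[[0.4491 0.348 ]
 [0.465  0.3954]
 [0.5126 0.379 ]
 [0.4959 0.332 ]] [0.48065 0.3636 ]
0.04945947836360589 -18.874549758203273
0.0503460028204821 -19.010766416166987
0.0499956998150841 71.45633066332802
0.049878752991629575 70.43889998158545
row -0.0003 0.0004 0.0534 -0.1383 0.3705 0.2123
```

play_rows:
  plan: "0 0 0.038 -0.138 0.3705 0.15 -1;0 0 0.038 -0.138 0.3705 0.3 -1;0 0 0.038 -0.138 0.3705 0.45 -1;0 0 0.038 -0.138 0.3705 0.45 -1;0 0 0.038 -0.138 0.3705 0.575 -1;0 0 0.038 -0.138 0.3705 0.575 -1;0 0 0.038 -0.138 0.3705 0.575 -0.4;0 0 0.038 -0.138 0.3705 0.575 -0.4;0 0 0.038 -0.138 0.3705 0.575 -0.4"
  squeeze: 10

```text
time_s: 1.7
eef_pos: [0.4814, 0.3649, 0.06]
eef_rot: [179.9, -0.1, 71.3]
wrist_force: [-0.1, 0.4, 0.5]
finger_gap: 0.0737
```

```bash
python3 - <<'E'
from h import *
s=sense();print(s['eef_pos'],s['eef_rot'],s['finger_gap'],s['wrist_force'])
im=snap('wrist','w2.png')
E
```

```text
[0.48139757 0.36492822 0.05995281] [ 1.79903533e+02 -6.96961856e-02  7.13350022e+01] 0.07374811130135292 [-0.13304746  0.41624166  0.51441203]
```

View pics/w2.png

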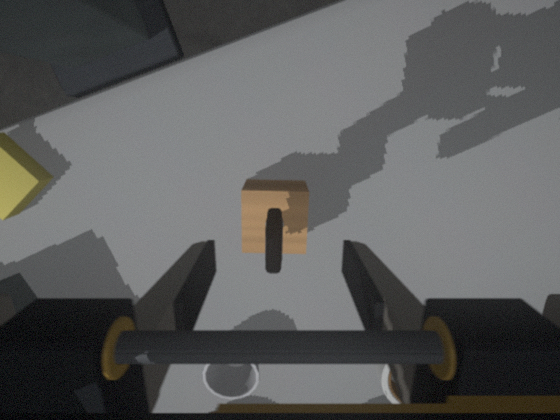

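The jaws straddle the key squarely; bow at (274,240), stand top (242..308, 191..253), cup rim at (231,377).

```bash
python3 - <<'E'
from h import *
P=np.array([ray('wrist',u,v,.04) for u,v in((242,193),(308,190.5),(307,253),(241,253.5))])
T=tool();print(P.mean(0),'tool',T[:3,:3].T@(P.mean(0)-T[:3,3]))
b=ray('wrist',274,250,.089);print('bow tool',T[:3,:3].T@(b-T[:3,3]))
im=cv2.imread('pics/w2.png');h=cv2.cvtColor(im,cv2.COLOR_BGR2GRAY)[200:290,255:295]
ys,xs=np.nonzero(h<60);print(cv2.fitLine(np.c_[xs,ys].astype(np.float32),2,0,.01,.01).ravel(),xs.min()+255,xs.max()+255)
print('cup',ray('wrist',231,377,.036))
E
```

```text
[0.48095 0.36275 0.04   ] tool [-0.00205283  0.00013402  0.01974776]
bow tool [-0.00178102 -0.00023205 -0.02925262]
[ 3.2558363e-02 -9.9946982e-01  1.8459806e+01  4.0047161e+01] 266 282
cup [0.6092 0.277  0.036 ]
```

play_rows:
  plan: "0 0 0.0056 -0.0095 0 0.013 -0.4;0 0 0.0056 -0.0095 0 0.013 0;0 0 0.0056 -0.0095 0 0.013 0.4;0 0 0.0056 -0.0095 0 0.013 1;0 0 0.0056 -0.0095 0 0.013 1;0 0 0.0056 -0.0095 0 0.013 1;0 0 0.0056 -0.0095 0 0.013 1;0 0 0.0056 -0.0095 0 0.013 1;0 0 0.0056 -0.0095 0 0.013 1;0 0 0.0056 -0.0095 0 0.013 1;0 0 0.0056 -0.0095 0 0.013 1;0 0 0.0056 -0.0095 0 0.013 1"
  squeeze: 40

```text
time_s: 2.75
eef_pos: [0.4808, 0.3629, 0.0572]
eef_rot: [179.9, -0.1, 70.3]
wrist_force: [-0.4, -0.7, 0.8]
finger_gap: 0.0006
```

```bash
python3 - <<'E'
from h import *
a=snap('side','s3.png')[200:340,210:400];b=snap('wrist','w3.png')[150:330,160:400]
cv2.imwrite('pics/c3.png',np.hstack([cv2.resize(a,(400,295)),cv2.resize(b,(394,295))]))
print(sense()['finger_gap'])
E
```

```text
0.0004379772011204334
```

View pics/c3.png

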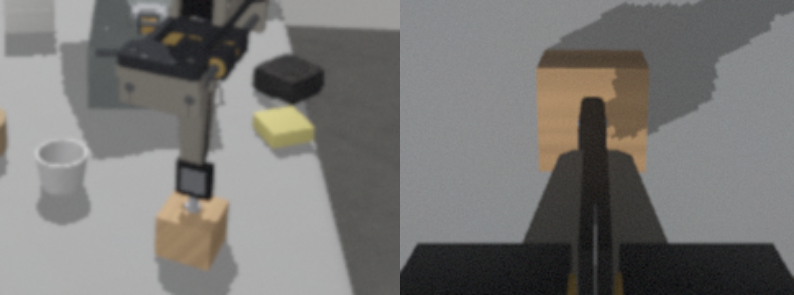

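```bash
python3 - <<'E'
from h import *
a=cv2.imread('pics/side0.png',0).astype(int);b=cv2.imread('pics/s3.png',0).astype(int)
d=np.abs(a-b)
for v in range(262,300,2): print(v,' '.join(f'{x:3d}' for x in b[v,290:318:2]),'|',' '.join(f'{x:3d}' for x in a[v,290:318:2]))
i=camera_info('side');E=np.linalg.inv(i['extrinsics'])
def pr(p):
    c=E@[*p,1];return np.round([i['cx']+i['fx']*c[0]/c[2],i['cy']+i['fy']*c[1]/c[2]],1)
T=tool()
print('tcp',pr(T[:3,3]),'20 up',pr(T[:3,3]+[0,0,.0187]),'y+10',pr(T[:3,3]+T[:3,0]*.01),'key top',pr([.481,.3627,.089]),'bow bot',pr([.481,.3627,.053]))
print('stand top',pr([.481,.3627,.04]))
E
```

```text
262 124 124 116 107 106 105 103 101  82  56 103 121 143 173 | 118 116 117 117 116 117 116 119 117 118 117 117 136 167
264 124 122 114 108 106 105 104 102  80  53 102 123 145 174 | 117 118 116 117 116 116 116 118 118 116 117 116 138 166
266 124 124 118 109 105 105 105 100  78  55 113 123 137 174 | 118 117 117 117 116 118 117 117 117 117 117 116 130 166
268 123 124 122 108 106 106 102 100  78  57 116 123 126 167 | 119 115 117 117 116 116 116 117 118 117 117 117 121 160
270 138 139 135 110 105 104 104 101  75  66 120 132 139 167 | 130 131 129 131 121 116 118 117 119 118 117 127 131 158
272 175 175 166 112 105 105 105  98  69  99 159 166 175 176 | 167 166 166 162 159 157 157 158 159 159 154 159 167 167
274 176 175 138 105 102 104 105  99  64 134 174 176 176 176 | 168 167 130  87 106 133 153 163 166 168 168 168 168 169
276 177 168  84  55  68  87  94  93  63 128 157 172 175 176 | 170 161  79  29  35  44  54  82 100 132 153 164 167 167
278 176 166  62  31  29  33  36  52  35  34  50 156 176 176 | 168 159  56  30  24  23  25  30  31  43  54 150 167 168
280 176 165  63  74  84  63  49  35  2
[... 566 characters left out ...]
3  55  72  81  91  96  87  35  67 164 175 174 | 168 154  58  51  66  79  85  89  83  29  65 155 167 168
292 175 175 160 119  96  51  52  55  61  30  76 167 175 174 | 168 168 153 111  90  50  45  52  58  25  69 159 167 167
294 176 179 178 174 172 131 104  91  86  61 126 176 176 174 | 170 170 170 165 164 124  97  86  80  59 120 168 169 166
296 179 178 174 161 178 142 126 157 171 170 177 177 173 171 | 170 171 167 154 171 135 119 149 163 161 170 168 167 164
298 180 175 172 148 152 138 125 145 163 179 178 174 172 157 | 172 168 166 138 144 130 121 138 157 171 171 165 165 149
tcp [301.  291.1] 20 up [301.5 282.4] y+10 [299.1 294.1] key top [301.7 276.1] bow bot [300.8 293. ]
stand top [300.5 298.9]
```

The gap is about 0 and the key hasn't moved. Both cameras put the real fingertips about 35 mm above the reported TCP: in the side view they end at the bow's top edge, and the wrist view gives a tip depth of about 0.185 m. I'll reopen and descend in the open state. That is safe either way, since the jaws straddle the whole stand.

play_rows:
  plan: "0 0 0 0 0 0 -0.1;0 0 0 0 0 0 -0.1;0 0 0 0 0 0 -0.4;0 0 0 0 0 0 -0.8;0 0 0 0 0 0 -0.8;0 0 0 0 0 0 -0.8;0 0 0 0 0 0 -0.8;0 0 0 0 0 0 -0.8;0 0 0 0 0 0.05 -0.8;0 0 0 0 0 0.1 -0.8;0 0 0 0 0 0.15 -0.8;0 0 0 0 0 0.165 -0.8"

```text
time_s: 3.85
eef_pos: [0.479, 0.362, 0.0211]
eef_rot: [-179.9, 0.1, 70.3]
wrist_force: [-0.0, -0.8, -0.3]
finger_gap: 0.0781
```

```bash
python3 - <<'E'
from h import *
s=sense();print(s['eef_pos'],s['eef_rot'],s['finger_gap'],s['wrist_force'])
a=snap('side','s4.png')[200:340,210:400];b=snap('wrist','w4.png')[100:400,80:480]
cv2.imwrite('pics/c4.png',np.hstack([cv2.resize(a,(400,300),interpolation=cv2.INTER_CUBIC),b]))
E
```

```text
[0.47899223 0.36196145 0.02105989] [-1.79904461e+02  1.24864178e-01  7.03069487e+01] 0.07809338820710296 [-0.02807256 -0.78082921 -0.30237652]
```

View pics/c4.png

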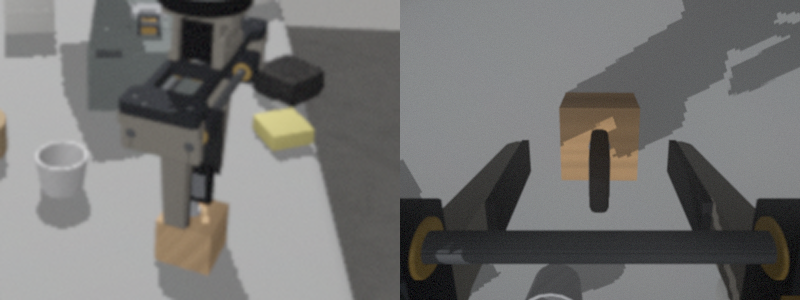

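The near finger now ends at crop (175,225), with the key between the fingers in both views. I'll check the tip height numerically.

```bash
python3 - <<'E'
from h import *
i=camera_info('side');E=np.linalg.inv(i['extrinsics']);T=tool()
for zt in(0,-.03,-.04,-.05):
  for x in(.039,.057):
    c=E@T@[x,0,zt,1];print(zt,x,i['cx']+i['fx']*c[0]/c[2],i['cy']+i['fy']*c[1]/c[2])
print('seen',210+175*.475,200+225*140/300)
P=np.array([ray('wrist',80+u-400,100+v,.04) for u,v in((560,107),(640,107),(637,180),(560,179))])
print('stand tool',T[:3,:3].T@(P.mean(0)-T[:3,3]),P.mean(0))
E
```

```text
0 0.039 293.26172586674846 319.30265212684105
0 0.057 289.4902736727736 325.5233833241716
-0.03 0.039 293.843782595751 305.28766421053194
-0.03 0.057 290.01854652474753 311.2885924073087
-0.04 0.039 294.04235375021295 300.50639085409983
-0.04 0.057 290.1988673032669 306.4296855552945
-0.05 0.039 294.2432681764704 295.66869528955215
-0.05 0.057 290.3813668815031 301.51206896966016
seen 293.125 305.0
stand tool [ 0.00146396  0.00113126 -0.01767566] [0.481225 0.363325 0.04    ]
```

play_rows:
  plan: "0 0 0 0.007 0.006 -0.01 -0.8;0 0 0 0.007 0.006 -0.01 0;0 0 0 0.007 0.006 -0.01 1;0 0 0 0.007 0.006 -0.01 1;0 0 0 0.007 0.006 -0.01 1;0 0 0 0.007 0.006 -0.01 1;0 0 0 0.007 0.006 -0.01 1;0 0 0 0.007 0.006 -0.01 1;0 0 0 0.007 0.006 -0.01 1;0 0 0 0.007 0.006 -0.01 1;0 0 0 0.007 0.006 -0.01 1;0 0 0 0.007 0.006 -0.01 1"
  squeeze: 40

```text
time_s: 4.95
eef_pos: [0.4812, 0.3632, 0.0243]
eef_rot: [-180.0, 0.1, 70.3]
wrist_force: [-0.3, 0.2, 0.9]
finger_gap: 0.0113
```

Gripped (gap 11 mm). Now pull straight up.

play_rows:
  plan: "0 0 0 0 0 -0.03 1;0 0 0 0 0 -0.07 1;0 0 0 0 0 -0.12 1;0 0 0 0 0 -0.18 1;0 0 0 0 0 -0.25 1;0 0 0 0 0 -0.32 1;0 0 0 0 0 -0.38 1;0 0 0 0 0 -0.38 1;0 0 0 0 0 -0.38 1;0 0 0 0 0 -0.38 1"

```text
time_s: 5.78
eef_pos: [0.4809, 0.3631, 0.0999]
eef_rot: [-179.9, 0.1, 70.3]
wrist_force: [-0.3, 0.2, -1.1]
finger_gap: 0.0097
```

```bash
python3 - <<'E'
from h import *
s=sense();print(s['eef_pos'],s['eef_rot'],s['finger_gap'],s['wrist_force'])
b=snap('side','s5.png')[170:320,200:400]
w=snap('wrist','w5.png')
cv2.imwrite('pics/c5.png',np.hstack([cv2.resize(b,(400,300),interpolation=cv2.INTER_CUBIC),w[110:410,80:480]]))
T=tool()
goal([.6085,.2775,T[2,3]],s['eef_rot'])
i=camera_info('side');E=np.linalg.inv(i['extrinsics'])
for z in(-.0153,.0157,.0647):
    c=E@T@[0,0,-z,1] if 0 else E@np.r_[T[:3,3]+[0,0,z],1];print(z,i['cx']+i['fx']*c[0]/c[2],i['cy']+i['fy']*c[1]/c[2])
E
```

```text
[0.48093938 0.36309405 0.09986336] [-1.79927662e+02  1.05739607e-01  7.03088977e+01] 0.009714565573295853 [-0.31986062  0.16500354 -1.08982435]
row -0.0003 0.0003 0.0000 -0.1865 0.7463 -0.0011
-0.0153 301.8403082573073 278.5949873240729
0.0157 302.60645589408983 263.5629191034037
0.0647 303.8747407237437 238.67875426715875
```

View pics/c5.png

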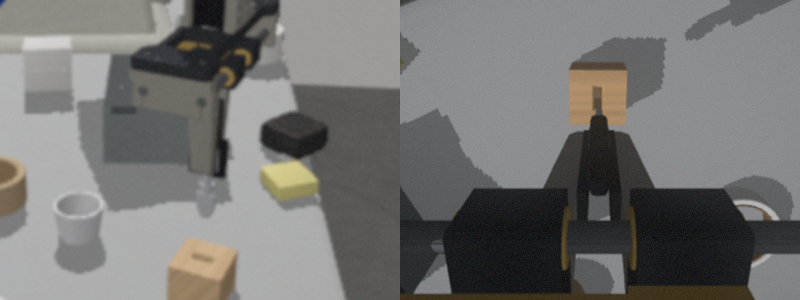

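The key hangs clear of the stand, tip near side (302,279) as predicted. Moving over the cup.

play_rows:
  plan: "0 0 0 -0.04 0.15 0 1;0 0 0 -0.08 0.32 0 1;0 0 0 -0.12 0.5 0 1;0 0 0 -0.16 0.65 0 1;0 0 0 -0.1865 0.746 0 1;0 0 0 -0.1865 0.746 0 1;0 0 0 -0.1865 0.746 0 1;0 0 0 -0.1865 0.746 0 1;0 0 0 -0.1865 0.746 0 1"

```text
time_s: 6.63
eef_pos: [0.6071, 0.2784, 0.0984]
eef_rot: [-179.8, 0.2, 70.4]
wrist_force: [-0.5, 0.3, -0.5]
finger_gap: 0.0098
```

```bash
python3 - <<'E'
from h import *
s=sense();print(s['eef_pos'],s['eef_rot'],s['finger_gap'],s['wrist_force'])
im=snap('side','s6.png');a=cv2.resize(im[150:300,170:370],(400,300),interpolation=cv2.INTER_CUBIC)
w=snap('scene','sc6.png')[170:270,180:313]
cv2.imwrite('pics/c6.png',np.hstack([a,cv2.resize(w,(399,300),interpolation=cv2.INTER_CUBIC)]))
i=camera_info('side');E=np.linalg.inv(i['extrinsics']);T=tool()
for p in(T[:3,3]-[0,0,.0153],[T[0,3],T[1,3],.036]):
    c=E@np.r_[p,1];print(i['cx']+i['fx']*c[0]/c[2],i['cy']+i['fy']*c[1]/c[2])
E
```

```text
[0.60710474 0.2783844  0.09836676] [-179.79759627    0.18823694   70.38244454] 0.00977285674061102 [-0.45938768  0.31645653 -0.52291215]
238.69974227711373 252.24673328773702
239.16990688571775 272.57692207180355
```

View pics/c6.png

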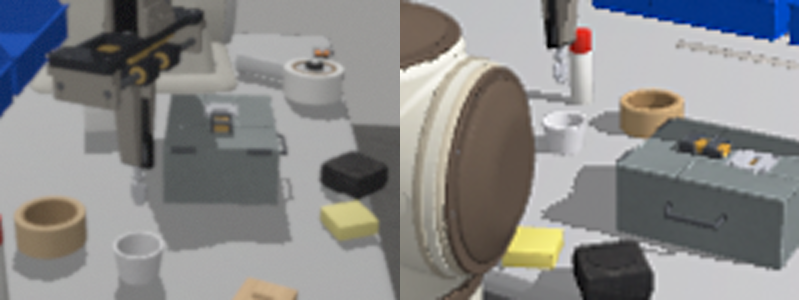

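The key is over the cup mouth in both views. Dip, hold briefly, and lift in one call after a check of force.

play_rows:
  plan: "0 0 0 0.001 0.002 0.06 1;0 0 0 0.001 0.002 0.12 1;0 0 0 0.001 0.002 0.18 1;0 0 0 0.001 0.002 0.24 1;0 0 0 0.001 0.002 0.29 1;0 0 0 0.001 0.002 0.33 1;0 0 0 0.001 0.002 0.33 1;0 0 0 0.001 0.002 0.33 1;0 0 0 0.001 0.002 0.33 1"

```text
time_s: 7.48
eef_pos: [0.6083, 0.2785, 0.0335]
eef_rot: [-179.9, 0.1, 70.4]
wrist_force: [0.0, -0.4, -0.5]
finger_gap: 0.0096
```

```bash
python3 - <<'E'
from h import *
s=sense();print(s['eef_pos'],s['finger_gap'],s['wrist_force'],s['wrist_torque'])
im=snap('side','s7.png');snap('scene','sc7.png')
a=cv2.imread('pics/s6.png',0).astype(int)
print('cup moved diff',np.abs(im.mean(2)-a)[276:292,226:252].mean())
E
```

```text
[0.60825404 0.27847817 0.03345139] 0.009628751637402282 [ 0.03928414 -0.35682315 -0.49198713] [ 0.04773939 -0.01674325 -0.00634874]
cup moved diff 4.237980769230769
```

Tip is 18 mm above the bench, inside the cup, with no contact force. Lift out.

play_rows:
  plan: "0 0 0 0 0 -0.05 1;0 0 0 0 0 -0.11 1;0 0 0 0 0 -0.18 1;0 0 0 0 0 -0.26 1;0 0 0 0 0 -0.36 1;0 0 0 0 0 -0.45 1;0 0 0 0 0 -0.52 1;0 0 0 0 0 -0.52 1;0 0 0 0 0 -0.52 1"

```text
time_s: 8.33
eef_pos: [0.6096, 0.2789, 0.1397]
eef_rot: [179.9, 0.0, 70.4]
wrist_force: [0.3, -0.5, -1.9]
finger_gap: 0.0103
```

```bash
python3 - <<'E'
from h import *
s=sense();print(s['eef_pos'],s['eef_rot'],s['finger_gap'])
im=snap('side','s8.png');a=cv2.imread('pics/s6.png',0).astype(int)
print('cup diff',np.abs(im.mean(2)-a)[268:292,226:252].mean())
# strongbox corners at side0 (top face, front corners sharp)
f=lambda u,v:(130+u/3.3,180+v/3.3)
for p in((403,150),(590,148),(578,60),(417,57)):print('top',ray('side',*f(*p),.076))
for p in((470,72),(523,72),(526,90),(473,90)):print('plate',ray('side',*f(*p),.077))
sc=cv2.imread('pics/scene0.png')[195:265,235:335]
sd=cv2.imread('pics/side0.png')[185:255,235:335]
cv2.imwrite('pics/c8.png',np.hstack([cv2.resize(x,None,fx=4,fy=4,interpolation=cv2.INTER_CUBIC) for x in(sc,sd)]))
E
```

```text
[0.60958769 0.2789328  0.13965137] [1.79918811e+02 1.15346479e-02 7.03943529e+01] 0.010320093399329718
cup diff 0.8830128205128213
top [0.5984 0.1353 0.076 ]
top [0.4649 0.1181 0.076 ]
top [ 0.4731 -0.0573  0.076 ]
top [ 0.6095 -0.0489  0.076 ]
plate [ 0.5621 -0.0172  0.077 ]
plate [ 0.5186 -0.0221  0.077 ]
plate [0.5147 0.0164 0.077 ]
plate [0.5568 0.021  0.077 ]
```

View pics/c8.png

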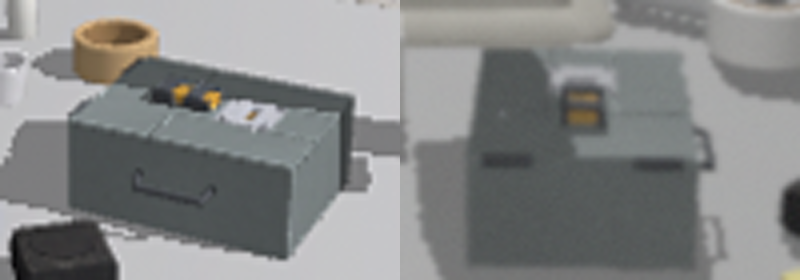

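The cup is unchanged. The strongbox yaw is about 4° and the lock sits near (0.5385, 0.007). Moving to look at the keyway with the wrist camera from a little beyond it.

```bash
python3 -c "
from h import *
goal([.588,.01,.125],[180,0,94])"
```

```text
row -0.0005 0.0005 -0.1312 -1.2996 0.3542 0.0662
```

play_rows:
  plan: "0 0 -0.03 -0.15 0.04 0 1;0 0 -0.07 -0.33 0.09 0 1;0 0 -0.11 -0.52 0.15 0 1;0 0 -0.1312 -0.7 0.2 0 1;0 0 -0.1312 -0.85 0.25 0 1;0 0 -0.1312 -0.95 0.3 0 1;0 0 -0.1312 -0.95 0.3 0 1;0 0 -0.1312 -0.95 0.3 0 1;0 0 -0.1312 -0.95 0.3 0 1"

```text
time_s: 9.13
eef_pos: [0.6006, 0.0803, 0.137]
eef_rot: [-179.8, 0.0, 94.0]
wrist_force: [-0.1, 0.1, -0.3]
finger_gap: 0.01
```

```bash
python3 -c "
from h import *
goal([.588,.01,.125],[180,0,94])"
```

```text
row -0.0012 0.0001 0.0001 -0.3462 -0.0870 0.0606
```

play_rows:
  plan: "0 0 0 -0.1 -0.03 0 1;0 0 0 -0.23 -0.06 0.03 1;0 0 0 -0.345 -0.087 0.06 1;0 0 0 -0.345 -0.087 0.06 1;0 0 0 -0.345 -0.087 0.06 1;0 0 0 -0.345 -0.087 0.06 1;0 0 0 -0.345 -0.087 0.06 1"

```text
time_s: 9.72
eef_pos: [0.5882, 0.0118, 0.1253]
eef_rot: [-179.8, 0.0, 94.1]
wrist_force: [0.5, 0.5, -0.1]
finger_gap: 0.0101
```

```bash
python3 - <<'E'
from h import *
T=tool();print(T.round(4).tolist());im=snap('wrist','w9.png');np.save('T9.npy',T)
i=camera_info('wrist');c=np.linalg.inv(T@i['hand_eye'])@[.5385,.007,.077,1]
u,v=i['cx']+i['fx']*c[0]/c[2],i['cy']+i['fy']*c[1]/c[2];print(u,v)
x0,y0=int(u)-66,int(v)-50;print(x0,y0)
cv2.imwrite('pics/c9.png',cv2.resize(im[y0:y0+100,x0:x0+132],None,fx=6,fy=6,interpolation=cv2.INTER_CUBIC))
E
```

```text
[[-0.0718, 0.9974, -0.0035, 0.5882], [0.9974, 0.0718, -0.0003, 0.0118], [-0.0001, -0.0035, -1.0, 0.1253], [0.0, 0.0, 0.0, 1.0]]
275.88193265444175 151.9905922018192
209 101
```

View pics/c9.png

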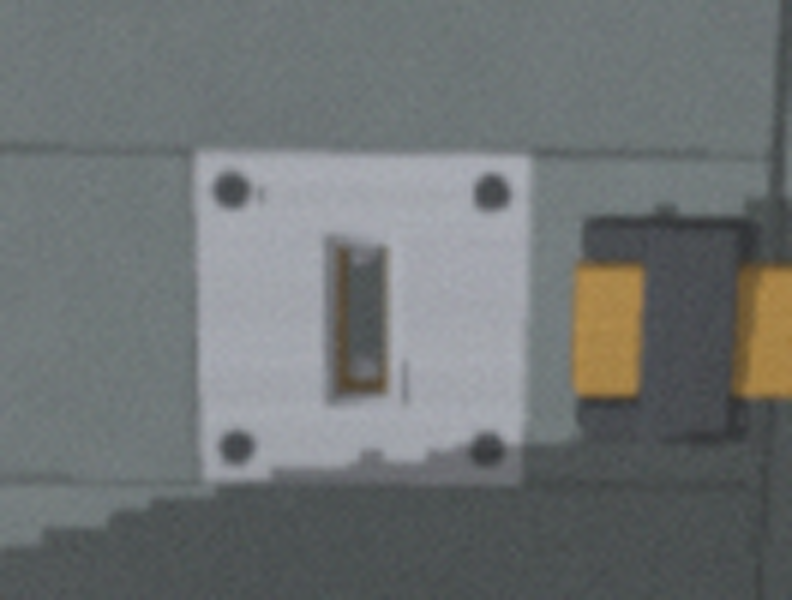

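Plate corners are at crop (195,152), (532,155), (521,484) and (203,481). The slot runs from about (328,237) to (386,397).

```bash
python3 - <<'E'
from h import *
T=np.load('T9.npy');q=lambda u,v,z=.077:ray('wrist',209+u/6,101+v/6,z,T)[:2]
for L in([(195,152),(532,155),(521,484),(203,481)],[(231,189),(491,191),(486,450),(236,448)]):
    P=np.array([q(*p) for p in L]);print(P.mean(0),np.linalg.norm(P[1]-P[0]),np.linalg.norm(P[3]-P[0]))
    for a,b,o in((0,3,0),(1,2,0),(0,1,-90),(3,2,-90)):
        d=P[b]-P[a];print(' yaw',np.degrees(np.arctan2(d[1],d[0]))+o)
print('slot',np.mean([q(328,237),q(386,237),q(386,397),q(328,397)],0))
im=cv2.imread('pics/w9.png');g=cv2.cvtColor(im,cv2.COLOR_BGR2GRAY)[101:201,209:341]
r=cv2.minAreaRect(cv2.findNonZero((g>140).astype(np.uint8)));print(r)
E
```

```text
[0.540975 0.002025] 0.04398295124249849 0.043689815746922156
 yaw 3.6744995208296567
 yaw 3.0127875041833425
 yaw 3.5194530354952747
 yaw 3.428368558855027
[0.541    0.001775] 0.03406479120734487 0.03437048152121235
 yaw 3.6699208644759853
 yaw 3.50353164478446
 yaw 3.534367138764736
 yaw 3.5447664555948677
slot [0.5405   0.001225]
((79.5, 52.0), (95.0, 54.0), 0.0)
```

```bash
python3 -c "
from h import *
goal([.541,.0018,.102],[180,0,93.5])"
```

```text
row -0.0011 0.0001 0.0034 -0.0323 -0.2388 0.1175
```

play_rows:
  plan: "-0.001 0 0.0034 -0.02 -0.12 0.03 1;-0.001 0 0.0034 -0.032 -0.239 0.06 1;-0.001 0 0.0034 -0.032 -0.239 0.09 1;-0.001 0 0.0034 -0.032 -0.239 0.117 1;-0.001 0 0.0034 -0.032 -0.239 0.117 1;-0.001 0 0.0034 -0.032 -0.239 0.117 1;-0.001 0 0.0034 -0.032 -0.239 0.117 1;-0.001 0 0.0034 -0.032 -0.239 0.117 1"

```text
time_s: 10.43
eef_pos: [0.542, 0.0018, 0.1027]
eef_rot: [179.9, 0.0, 93.5]
wrist_force: [0.5, -0.4, -0.7]
finger_gap: 0.0097
```

```bash
python3 - <<'E'
from h import *
s=sense();print(s['eef_pos'],s['eef_rot'],s['wrist_force'])
T=tool();w=snap('wrist','w10.png');a=snap('side','s10.png')
goal([.541,.0018,.088],[180,0,93.5])
cv2.imwrite('pics/c10.png',np.hstack([cv2.resize(w[160:285,200:360],(480,375),interpolation=cv2.INTER_CUBIC),cv2.resize(a[170:248,248:313],(312,375),interpolation=cv2.INTER_CUBIC)]))
i=camera_info('wrist');E=np.linalg.inv(T@i['hand_eye'])
for p in(T[:3,3]-[0,0,.0153],[.541,.0018,.077]):
    c=E@np.r_[p,1];print(i['cx']+i['fx']*c[0]/c[2],i['cy']+i['fy']*c[1]/c[2])
E
```

```text
[0.542021   0.00184068 0.10269092] [1.79937390e+02 3.17051834e-02 9.35251564e+01] [ 0.51061833 -0.39388356 -0.73619697]
row 0.0002 0.0002 0.0001 0.0003 -0.0032 0.0726
277.42432290233694 224.73823852238544
277.4965183125827 218.89424926016142
```

play_rows:
  plan: "0 0 0 0 -0.004 0.02 1;0 0 0 0 -0.004 0.04 1;0 0 0 0 -0.004 0.055 1;0 0 0 0 -0.004 0.065 1;0 0 0 0 -0.004 0.073 1;0 0 0 0 -0.004 0.073 1;0 0 0 0 -0.004 0.073 1"

```text
time_s: 11.12
eef_pos: [0.5407, 0.0017, 0.0878]
eef_rot: [180.0, 0.0, 93.5]
wrist_force: [1.1, -0.9, -0.1]
finger_gap: 0.01
```

```bash
python3 -c "
from h import *
s=sense();print(s['eef_pos'],s['eef_rot'],s['wrist_force'],s['wrist_torque'])"
```

```text
[0.54072368 0.00174745 0.0877648 ] [1.79981479e+02 2.30168700e-02 9.35155220e+01] [ 1.06929868 -0.91971145 -0.07210504] [ 0.03761364 -0.00026996 -0.02449695]
```

Tip is 4.5 mm in with no resistance. Continuing.

play_rows:
  plan: "0 0 0 0 0 0.01 1;0 0 0 0 0 0.02 1;0 0 0 0 0 0.03 1;0 0 0 0 0 0.04 1;0 0 0 0 0 0.05 1;0 0 0 0 0 0.05 1"

```text
time_s: 11.62
eef_pos: [0.5407, 0.0015, 0.0774]
eef_rot: [180.0, 0.0, 93.5]
wrist_force: [-0.1, -1.3, -1.2]
finger_gap: 0.0096
```

play_rows:
  plan: "0 0 0 0 0 0.01 1;0 0 0.004 0 0 0.02 1;0 0 -0.004 0 0 0.03 1;0 0 0.004 0 0 0.04 1;0 0 -0.004 0 0 0.05 1;0 0 0.004 0 0 0.06 1;0 0 0 0 0 0.065 1;0 0 0 0 0 0.065 1"

```text
time_s: 12.28
eef_pos: [0.542, 0.0015, 0.0659]
eef_rot: [179.8, 0.1, 93.5]
wrist_force: [0.6, -1.1, 5.3]
finger_gap: 0.0098
```

play_rows:
  plan: "0 0 0.004 0 -0.006 0.012 1;0 0 -0.006 0.003 -0.006 0.02 1;0 0 0.006 -0.003 -0.006 0.028 1;0 0 -0.006 0.003 -0.006 0.035 1;0 0 0.006 -0.003 -0.006 0.04 1;0 0 -0.006 0.003 -0.006 0.045 1;0 0 0.006 -0.003 -0.006 0.045 1;0 0 0 0 -0.006 0.045 1;0 0 0 0 -0.006 0.045 1"

```text
time_s: 13.03
eef_pos: [0.5424, 0.0014, 0.0611]
eef_rot: [179.7, 0.1, 93.5]
wrist_force: [-8.3, 1.1, 25.0]
finger_gap: 0.0095
```

```bash
python3 -c "
from h import *
s=sense();print(s['eef_pos'],s['eef_rot'],s['wrist_force'],s['wrist_torque'],s['finger_gap'])"
```

```text
[0.54236095 0.00144344 0.06113104] [1.79694048e+02 9.15598280e-02 9.35323305e+01] [-8.34346556  1.09818069 24.95592876] [ 0.31052042  1.72990173 -0.02535076] 0.00954404806872488
```

Height matches home (0.0611 vs 0.0613 expected), with the collar pressed on the plate. Now turn clockwise (positive about tool z).

play_rows:
  plan: "0 0 0.01 0 -0.003 0.015 1;0 0 0.04 0 -0.003 0.015 1;0 0 0.07 0 -0.003 0.015 1;0 0 0.1 0 -0.003 0.015 1;0 0 0.13 0 -0.003 0.015 1;0 0 0.16 0 -0.003 0.015 1;0 0 0.16 0 -0.003 0.015 1;0 0 0.16 0 -0.003 0.015 1"

```text
time_s: 13.7
eef_pos: [0.5426, 0.0004, 0.0612]
eef_rot: [179.6, 0.0, 64.7]
wrist_force: [-7.1, -1.6, 18.4]
finger_gap: 0.0099
```

```bash
python3 -c "
from h import *
s=sense();print(s['eef_pos'],s['eef_rot'],s['wrist_force'],s['wrist_torque'],s['finger_gap'],s['qpos'])"
```

```text
[5.42582447e-01 3.75085577e-04 6.12055363e-02] [1.79587484e+02 2.04808955e-02 6.47202816e+01] [-7.08579751 -1.55868091 18.44441262] [-0.55671078  1.60372667  0.04233464] 0.009908147423043061 [-12.65261019  11.04631412 103.36463399  -0.1213627   65.19103882
 -77.32242507]
```

Turned 29°, with spring torque showing. Continuing while easing the side load.

play_rows:
  plan: "0 0 0.03 -0.002 -0.008 0.01 1;0 0 0.065 -0.004 -0.012 0.01 1;0 0 0.1 -0.004 -0.012 0.01 1;0 0 0.135 -0.004 -0.012 0.01 1;0 0 0.17 -0.004 -0.012 0.01 1;0 0 0.205 -0.004 -0.012 0.01 1;0 0 0.24 -0.004 -0.012 0.01 1;0 0 0.275 -0.004 -0.012 0.01 1;0 0 0.31 -0.004 -0.012 0.01 1;0 0 0.34 -0.004 -0.012 0.01 1;0 0 0.34 -0.004 -0.012 0.01 1;0 0 0.34 -0.004 -0.012 0.01 1"

```text
time_s: 14.7
eef_pos: [0.5405, -0.0011, 0.0613]
eef_rot: [179.6, -0.4, 3.5]
wrist_force: [-5.7, -4.8, 13.6]
finger_gap: 0.0095
```

```bash
python3 -c "
from h import *
s=sense();print(s['eef_pos'],s['eef_rot'],s['wrist_force'],s['wrist_torque'],s['finger_gap'])"
```

```text
[ 0.54048368 -0.00108028  0.0612847 ] [179.58717843  -0.35257018   3.51399452] [-5.73563972 -4.8058769  13.62930952] [-1.17642755  1.25679094  0.06697725] 0.00949431119755069
```

play_rows:
  plan: "0 0 0.015 0 0 0.008 1;0 0 0.03 0 0 0.008 1;0 0 0.045 0 0 0.008 1;0 0 0.055 0 0 0.008 1;0 0 0.055 0 0 0.008 1;0 0 0.055 0 0 0.008 1;0 0 0.055 0 0 0.008 1"

```text
time_s: 15.28
eef_pos: [0.5402, -0.0013, 0.0613]
eef_rot: [179.6, -0.4, -6.3]
wrist_force: [-5.9, -1.1, 12.2]
finger_gap: 0.0098
```

```bash
python3 - <<'E'
from h import *
s=sense();print(s['eef_pos'],s['eef_rot'],s['wrist_force'],s['wrist_torque'],s['finger_gap'])
E
```

```text
[ 0.54022411 -0.00131187  0.06128403] [179.60213573  -0.35806687  -6.34459248] [-5.86971484 -1.13669716 12.15887564] [-0.30263715  1.39045834  0.33683247] 0.009847023355728747
```

Torque jumped from 0.067 to 0.34 N m at 99.8° of tool turn (90° plus play), so it's at the stop. Quick check that it holds and that the bystanders and cup are unmoved, under the last target.

```bash
python3 - <<'E'
from h import *
im=snap('side','s11.png');sc=snap('scene','sc11.png')
for _ in range(18): read_camera('wrist')
s=sense();print(s['time_s'],s['eef_pos'],s['eef_rot'],s['wrist_torque'][2],s['wrist_force'],s['finger_gap'])
a=cv2.imread('pics/side0.png').astype(int);d=np.abs(im.astype(int)-a).mean(2)
for n,(u0,u1,v0,v1) in dict(cup=(226,252,268,292),tape=(150,210,318,360),glue=(155,176,256,306),parcel=(176,216,248,278),pad=(329,360,250,268),measure=(329,364,228,247),stand=(285,320,300,324),cards=(211,237,188,215)).items(): print(n,d[v0:v1,u0:u1].mean().round(1))
f=lambda x:[(np.c_[np.nonzero((h[:,:,0]>10)&(h[:,:,0]<28)&(h[:,:,1]>130))]+[195,235]).mean(0).round(1).tolist()+[int(((h[:,:,0]>10)&(h[:,:,0]<28)&(h[:,:,1]>130)).sum())] for h in [cv2.cvtColor(x[195:235,235:330],cv2.COLOR_BGR2HSV)]]
for n in('side0','s11','scene0','sc11'):print(n,f(cv2.imread(f'pics/{n}.png')))
E
```

```text
16.2833 [ 0.54018535 -0.00130994  0.06126749] [179.6022221   -0.35355884  -6.34540423] 0.3332451403341501 [-5.52190555 -0.69372983 12.52475548] 0.009865557551527057
cup 4.8
tape 3.8
glue 3.7
parcel 3.5
pad 3.8
measure 2.8
stand 9.8
cards 4.1
side0 [[214.0, 281.0, 1]]
s11 [[nan, nan, 0]]
scene0 [[218.4, 284.1, 19]]
sc11 [[219.6, 288.1, 35]]<stdin>:7: RuntimeWarning: Mean of empty slice.
  ret = um.true_divide(
```

```bash
python3 -c "
from cell import *
print(sign_off())"
```

```text
the job is handed in; nothing more can be done
None
```

The job is done and handed in at about 16.3 s of the 58 s allowed. I pulled the key from the stand, dipped its tip about 18 mm below the cup's rim and lifted it out. I then pushed it home with small wiggles and turned it clockwise to its stop. The gripper is still holding it turned.

**What the last checks showed**
- **Home:** reported tool height was 0.0613 m, the value expected with the collar on the lock plate.
- **Turned to the stop:** the tool turned 99.8°, which is 90° plus the key's play. Torque rose from 0.07 to 0.34 N m there, then held at 0.33 N m for a second while the pose stayed put.
- **Bolt:** in the scene camera the patch of brass-coloured pixels near the lock shifted and grew, which fits the bolt having been drawn. I did not measure its travel.
- **Cup and bystanders:** the seven things I compared in the side view (the cup and six bystanders) changed only by the general brightness shift, so none appears to have moved. I did not compare the tape gun.

**What failed or disagreed**
- **First grasp missed:** the fingers shut above the bow. Both cameras put the real fingertips about 35 mm above the reported TCP, so I reopened, went lower and gripped the key without disturbing it.
- **Leftover side load:** about 6 N of sideways force remained at the end, along with about 12 N of vertical force from pressing the key down.
- **Bolt check in the side view:** it found no usable brass pixels.
- **Last picture before insertion:** I had used all 12 viewings, so I did the insertion by force and height readings alone.

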